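# Tip the solder reel out of its carton

### The arm

A 6-joint arm with a two-finger parallel gripper is mounted at the origin on the work surface. World frame = base frame: x ahead of the robot, y to its left, z up, the work surface at z = 0. Lengths are in m, angles in rad, forces in N, time in s.
With the tool pointing down it reaches from about 0.225 to 0.875 m from the base axis. Payload 3.4 kg.
Tool frame: the origin (TCP) lies between the finger pads; the fingertips stand 8 mm ahead of it and the grasp point (between the pads) lies 11 mm behind it; z points along the fingers, y is the line along which they close (so a half turn about z gives the same grasp; the last joint's range is limited). The gripper opens to 85 mm and grips with 20 to 120 N. Pads are 22 mm wide; open, the fingers measure 114 mm over their backs; the gripper's body (76 mm by 85 mm) begins 54 mm behind the grasp point. The pads swing forward as they close: fully open they stand 13 mm farther back than shut.
Start: joints at [1.106, 0.276, 1.505, -0, 1.361, -0.121], TCP at [0.194, 0.541, 0.239] pointing down, gripper open.
Joint ranges: [-2.89, 2.89], [-0.75, 2.08], [0.22, 2.7], [-1.18, 4.32], [0.11, 2.71], [-2.7, 2.7]. Speed limits (rad/s): [2.57, 2.57, 3.14, 3.14, 3.14, 3.14].

### API

Orientations are given as a unit quaternion [w, x, y, z].
In Python, from rig import manip gives the robot as it stands.
- The arm moves only by the tool move_arm, never from a script. Its argument "deltas" is a list that holds one entry, the list of rows, each a list of 5 numbers: the shift along the tool's x, y, z normalised to -1 to 1, where 1 is 80 cm, then the turn about the tool's z normalised to -1 to 1, where 1 is 120 degrees, then the closure, from -1 (fully open) to 1 (shut). In form: [[[tx, ty, tz, twist, grip], ...]]. A call has 1 to 12 rows; each row is the pose to reach, as a shift and turn from the pose commanded when the call began, along the tool's axes at that moment; what a row does not reach only later rows make up. A row lasts 1/10 s, in which the tool goes at most 50 mm and 8.59 degrees, less where a joint would pass 70% of its speed; a pose out of reach is approached as far as the arm can. A call with a number of a shift or a turn outside -1 to 1 is refused whole. A call with a gripper value outside its range is refused whole. The fingers move at their own pace and stop on an object; "squeeze" is the grip in N (left out, the last holds). Time passes only in rows, so rows that repeat a pose let the fingers close. It gives the time, the measured TCP pose, the force, the opening and the grip force at its end, in the units of the state.
- manip.get_state(): the state, without advancing time (a new reading comes with each control period).
- manip.get_image(name): name is "scene" or "top" or "wrist"; returns the picture (384x512x3 uint8, red, green, blue); there is no depth.
- manip.camera_params(name): a dict with "fx", "fy", "cx", "cy" (pixels), "R" (3x3) and "t" (3): a world point X has camera coordinates R X + t; the wrist camera has in their place "tool_from_camera" (4x4, takes a point from camera to tool coordinates, whose origin is the TCP and whose axes are the flange's). Camera axes: x right, y down, z forward; pixel columns grow to the right and rows downward; lengths in m; the calibration is good to about 2 mm. A picture is of the moment at which its call begins: read the wrist's pose just before it. camera_params takes no time and is no camera call.
- manip.sign_off(): hands the job in; it is judged then, once.
The state is a dict: "clock": time; "qpos": joint angles; "qd": joint speeds; "effort": joint torques, N m; "position": TCP position; "ee_rot": TCP orientation; "contact_force": force on the tool from outside, world axes, zero at the start; "moment": the same for the moment, N m; "width": finger opening in m; "gripper_force": force on a finger pad.
Only numpy, scipy, OpenCV 4.12 (cv2) and the standard library are available. Lean on these libraries where they do the work, as an engineer would, in place of code of your own. Each camera call takes 0.05 s, during which the arm holds its last target. There are 200 camera calls.

### The job

On the grey stand of the soldering bench, tip the open brown cardboard carton over the yellow edge stop, so that it ends lying on its side on the metal ramp and the solder reel in it rolls out into the black trough at the foot of the ramp. Tip it, do not lift the carton off the stand or pick the reel out, and leave the blue bin beside it standing where it is.

Things in the scene. Friction and masses are not known exactly. Their poses are not given: they have to be found in the camera images.
- stand: Fixed stand, 290 mm wide. Origin on the bench under the middle of the yellow stop's near face; x along the stop, y the tipping direction. Along y (mm): grey deck 35 high, -90 to 0, open behind and beside; stop 43 high, 0 to 12; aluminium ramp falling 15 degrees, 12 to 135; black trough, floor 5 high, to 205, end wall 50 high. Cheeks 50 high beside ramp and trough.
- carton_mid (a point): Centre (half-way up) of the loose, open brown carton: 60 (x) x 54 (y) x 115 mm tall (z), walls 4 mm, 80 to 170 g. Upright on the deck, 2 to 6 mm short of the stop, axes as the stand's. A level push along the stand's y, 90 mm above the deck on its back face, slides it to the stop and tips it over; past about 40 degrees it falls over by itself.
- reel_mid (a point): Centre of the solder reel inside the carton: white flanges, grey wire, a loose cylinder 42 mm in diameter and 44 mm long, axis (its x) along the stop, so that it rolls down the ramp; 80 to 170 g.
- bluebin_mid (a point): Centre (half-way up) of the loose blue plastic bin, size and heading as the carton (60 x 54 x 115 mm), upright on the same deck, 100 to 140 mm from the carton on either side of it, a battery in it.
Not all that is in view belongs to the job. Of the things that look like the part that bears bluebin_mid, the smallest one is meant.

How it is judged:
By the outcome, as a careful person would: the job done as asked, in the order asked, and still so for the second after the job is handed in, with the robot touching nothing.
It also fails if it takes over 32 s, if anything falls off the work surface, if the arm or the gripper's body presses on something with over 40 N, if the wrist force passes 120 N, or if a joint passes its speed limit or range.

## Working session

There is one attempt and no reset: what is moved stays moved. The work goes in short steps, Python scripts to look and compute and a tool call to move; the robot and the scene stay as the last step left them, time stands still between calls to the robot, and variables do not carry over. Pictures are saved under pics/ and viewed, at most 10 in all, crops included, and the job is handed in when it is done.

Besides the shell and the picture viewer there is one more tool, called after "Emit:" as name(argument=value, ...), one argument or row to a line, values as JSON. move_arm: Moves the arm, as the interface text tells. Scaled input: -1 to 1 covers 80 cm each way for a shift and 120 degrees each way for a turn. Its arguments: {"type":"object","properties":{"deltas":{"type":"array","items":{"type":"array","items":{"type":"array","items":{"type":"number","minimum":-1,"maximum":1}}}},"squeeze":{"type":"number"}},"required":["deltas"]}

```bash
mkdir -p pics; python3 - <<'E'
from rig import manip
import cv2,numpy as np
s=manip.get_state();print(s)
for n in("scene","top"):
    im=manip.get_image(n);cv2.imwrite(f"pics/{n}0.png",im[:,:,::-1]);p=manip.camera_params(n);print(n,p)
a=cv2.imread("pics/scene0.png");b=cv2.imread("pics/top0.png")
cv2.imwrite("pics/v0.png",cv2.resize(a,(800,600)))
cv2.imwrite("pics/v1.png",cv2.resize(b,(800,600)))
E
```

```text
{'clock': 0.0, 'qpos': array([ 1.10600257e+00,  2.76618847e-01,  1.50610991e+00,  2.52178343e-06,
        1.36072555e+00, -1.20979528e-01]), 'qd': array([-4.17731864e-04, -5.12949181e-04,  5.42453008e-04,  4.64534801e-05,
        3.69762182e-04, -1.77062463e-03]), 'effort': array([ 8.05800482e-04, -4.16773474e+01, -2.45805216e+01, -1.02259232e-04,
        1.08672353e-02,  1.05285798e-05]), 'position': array([0.19358461, 0.54089265, 0.23843537]), 'ee_rot': array([-2.69925983e-04,  1.71061849e-01,  9.85259853e-01, -8.90830762e-04]), 'contact_force': array([-0.16709507, -0.70426371,  0.44958637]), 'moment': array([-0.05094513,  0.01408677,  0.03333857]), 'gripper_force': 0.0, 'width': 0.08515744649743831}
scene {'fx': 378.88889175639144, 'fy': 378.88889175639144, 'cx': 254.2025254041456, 'cy': 192.85147354131146, 'R': array([[ 0.92557319,  0.37821039,  0.01646744],
       [ 0.2395792 , -0.55151926, -0.79901709],
       [-0.29311445,  0.74349405, -0.60108278]]), 't': array([-0.47070637, -0.06138054,  0.90660326])}
top {'fx': 416.0144022196776, 'fy': 416.0144022196776, 'cx': 258.0653911907634, 'cy': 187.83944997122853, 'R': array([[-0.01729822, -0.99931478, -0.03272219],
       [-0.99667993,  0.01983831, -0.07896553],
       [ 0.07956058,  0.03124758, -0.99634015]]), 't': array([-0.02959312,  0.52489423,  0.70222433])}
```

View pics/v0.png

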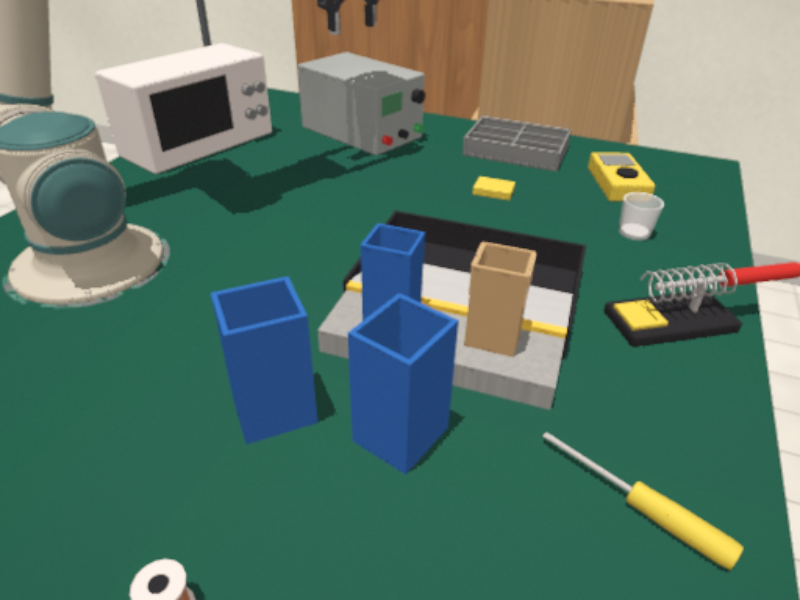

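View pics/v1.png

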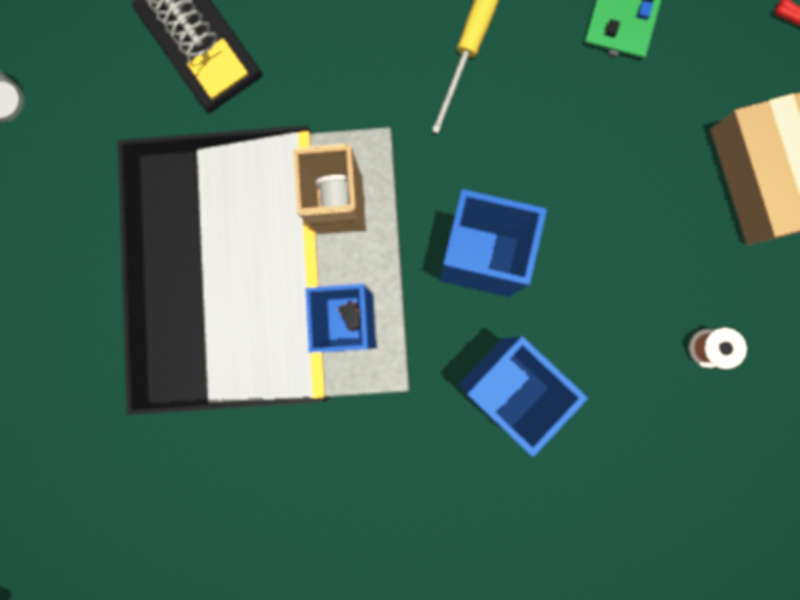

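The scene shows a brown carton on the stand (500,300), with a small blue bin on the same deck (390,270). The top view puts the carton at (325,182) with the white reel inside, and the small bin at (340,318) with the battery.

Candidates (top view):
- **Carton:** brown carton at (325,182), or wooden block at (760,165). I choose the one on the deck.
- **bluebin_mid:** (340,318), (495,243) or (525,395). I choose the smallest, at (340,318).
- **Reel:** (333,190) in the carton, or the loose one at (720,348). I choose the one in the carton.

```bash
cat > h.py <<'E'
import cv2,numpy as np
from rig import manip
def ray(n,uv,z):
    p=manip.camera_params(n);R=np.array(p["R"]);c=-R.T@p["t"]
    d=R.T@[(uv[0]-p["cx"])/p["fx"],(uv[1]-p["cy"])/p["fy"],1]
    return c+d*(z-c[2])/d[2]
def blobs(img,lo,hi,amin=150):
    m=cv2.inRange(cv2.cvtColor(img,cv2.COLOR_BGR2HSV),lo,hi)
    return m,[c for c in cv2.findContours(m,cv2.RETR_EXTERNAL,cv2.CHAIN_APPROX_NONE)[0] if cv2.contourArea(c)>amin]
E
python3 - <<'E'
from h import *
b=cv2.imread("pics/top0.png");a=cv2.imread("pics/scene0.png")
np.set_printoptions(precision=4,suppress=True)
# bright rim colours at z=.150
for nm,lo,hi in(("brown",(8,60,150),(22,200,255)),("blue",(100,120,190),(125,255,255)),("yellow",(22,150,150),(32,255,255))):
    m,cs=blobs(b,lo,hi,60)
    for c in cs:
        r=cv2.minAreaRect(c);z=.043 if nm=="yellow" else .150
        print(nm,cv2.contourArea(c),np.array(r[0]),[ray("top",q,z)[:2] for q in cv2.boxPoints(r)])
for n,uv in(("stop ends z43",(308*.64,131*.64)),("",(319*.64,398*.64))): print(n,ray("top",uv,.043))
for uv in((391*.64,128*.64),(408*.64,390*.64)): print("deck back corners",ray("top",uv,.035))
# large-bin height: near-bottom vs rim in scene
for uv in((404,467),(245,440)): print("bin foot",ray("scene",np.array(uv)*.64,0))
cr=np.hstack([cv2.resize(b[70:260,170:300],(390,570)),cv2.resize(a[120:270,200:310],(400,570))]);cv2.imwrite("pics/crop0.png",cr)
E
```

```text
brown 1575.0 [207.0663 109.9609] [array([0.6677, 0.0587]), array([0.67  , 0.0035]), array([ 0.5903, -0.001 ]), array([0.5878, 0.0536])]
brown 1838.5 [493.7032 107.635 ] [array([ 0.6769, -0.349 ]), array([ 0.6865, -0.3812]), array([ 0.5669, -0.4102]), array([ 0.5574, -0.3786])]
blue 2874.0 [337.2904 253.1631] [array([ 0.4227, -0.0988]), array([ 0.4739, -0.1495]), array([ 0.4176, -0.2061]), array([ 0.3671, -0.1557])]
blue 1441.0 [214.9883 203.3132] [array([0.5213, 0.0466]), array([ 0.5236, -0.0067]), array([ 0.465 , -0.0096]), array([0.4626, 0.0432])]
blue 2646.0 [316.75 151.25] [array([ 0.54 , -0.081]), array([ 0.6094, -0.0985]), array([ 0.5893, -0.1753]), array([ 0.5205, -0.1573])]
yellow 144.5 [198.741  162.9845] [array([0.5978, 0.0663]), array([0.5982, 0.0573]), array([0.536 , 0.0537]), array([0.5356, 0.0626])]
yellow 747.0 [138.7027  43.2838] [array([0.7864, 0.1996]), array([0.8157, 0.1578]), array([0.7733, 0.1287]), array([0.7441, 0.1703])]
yellow 420.5 [305.2877  14.7329] [array([ 0.7961, -0.1041]), array([ 0.8569, -0.1279]), array([ 0.8472, -0.1502]), array([ 0.7866, -0.1264])]
stop ends z43 [0.7044 0.0619 0.043 ]
 [0.4124 0.0518 0.043 ]
deck back corners [ 0.7079 -0.0294  0.035 ]
deck back corners [ 0.4188 -0.0431  0.035 ]
bin foot [ 0.5845 -0.1673  0.    ]
bin foot [ 0.4143 -0.2013  0.    ]
```

View pics/crop0.png

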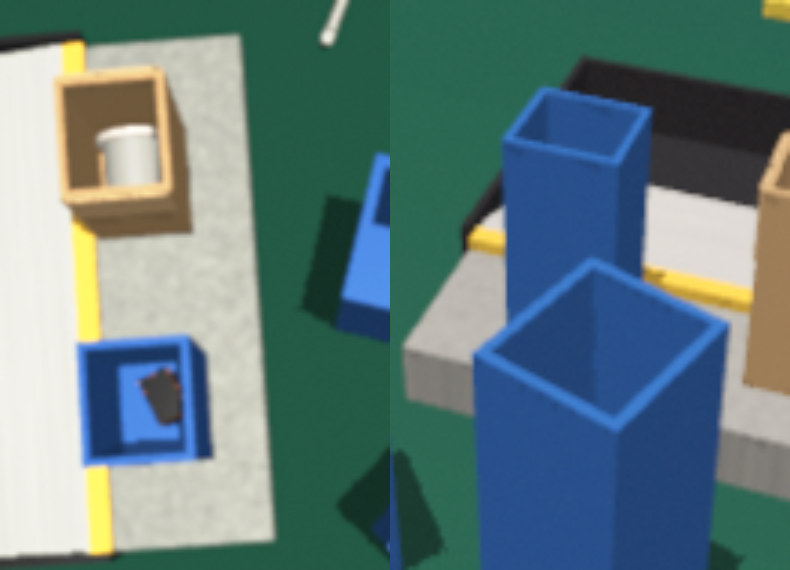

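The crop confirms it: the carton holds the white reel (crop 130,155), and the small bin on the deck holds the battery (165,395). The brown mask included part of the carton's outer side wall, so I'll re-derive the carton centre from the rim alone.

```bash
python3 - <<'E'
from h import *
np.set_printoptions(precision=4,suppress=True)
f=lambda u,v:(170+u/3,70+v/3)
for nm,uv in(("centre rim",(115,134)),("TL",(57,78)),("TR",(160,67)),("BR",(171,190)),("BL",(68,203))): print(nm,ray("top",f(*uv),.15))
# scene rim corners (v0 px)
for uv in((484,244),(536,252),(524,282),(469,270)): print("scene rim",ray("scene",np.array(uv)*.64,.15))
for uv in((400,297),(457,321),(404,362),(350,336)): print("big bin rim z.15/.17",ray("scene",np.array(uv)*.64,.15),ray("scene",np.array(uv)*.64,.17))
s=manip.get_state();print(s["position"])
from scipy.spatial.transform import Rotation as Ro
w,x,y,z=s["ee_rot"];R=Ro.from_quat([x,y,z,w]).as_matrix();print(R)
a=np.radians(2.3);ys=np.array([-np.sin(a),np.cos(a),0])
print("in tool, per stand-y mm",R.T@ys)
E
```

```text
centre rim [0.6217 0.0269 0.15  ]
TL [0.6501 0.0549 0.15  ]
TR [0.6542 0.0047 0.15  ]
BR [0.5936 0.     0.15  ]
BL [0.5885 0.0499 0.15  ]
scene rim [0.5936 0.0484 0.15  ]
scene rim [0.6521 0.0554 0.15  ]
scene rim [ 0.6526 -0.0085  0.15  ]
scene rim [ 0.5932 -0.01    0.15  ]
big bin rim z.15/.17 [ 0.5435 -0.0846  0.15  ] [ 0.5533 -0.1098  0.17  ]
big bin rim z.15/.17 [ 0.6078 -0.0986  0.15  ] [ 0.614 -0.123  0.17 ]
big bin rim z.15/.17 [ 0.5825 -0.1718  0.15  ] [ 0.5901 -0.1921  0.17  ]
big bin rim z.15/.17 [ 0.5239 -0.1589  0.15  ] [ 0.5348 -0.1799  0.17  ]
[0.1936 0.5409 0.2385]
[[-0.9415  0.3371 -0.0008]
 [ 0.3371  0.9415 -0.0015]
 [ 0.0002 -0.0017 -1.    ]]
in tool, per stand-y mm [ 0.3746  0.9272 -0.0015]
```

Emit:
move_arm(
  deltas=[
    [[0,0,-0.075,0,1],[0,0,-0.075,0,1],[-0.755,-0.509,-0.075,-0.184,1],[-0.755,-0.509,-0.075,-0.184,1],[-0.755,-0.509,-0.075,-0.184,1],[-0.755,-0.509,-0.075,-0.184,1],[-0.755,-0.509,-0.075,-0.184,1],[-0.755,-0.509,-0.075,-0.184,1],[-0.755,-0.509,-0.075,-0.184,1],[-0.755,-0.509,-0.075,-0.184,1],[-0.755,-0.509,-0.075,-0.184,1],[-0.755,-0.509,-0.075,-0.184,1]],
  ],
)

```text
clock: 1.3
position: [0.4872, 0.1417, 0.2993]
ee_rot: [0.0, -0.021, 1.0, 0.0]
contact_force: [0.7, 1.3, 0.2]
width: 0.0
gripper_force: 0.0
```

Emit:
move_arm(
  deltas=[
    [[-0.1625,-0.242,0,0,1],[-0.1625,-0.242,0,0,1],[-0.1625,-0.242,0,0,1],[-0.1625,-0.242,0,0,1],[-0.1625,-0.242,0,0,1],[-0.1625,-0.242,0,0,1],[-0.1625,-0.242,0.1,0,1],[-0.1625,-0.242,0.1,0,1],[-0.1625,-0.242,0.1,0,1]],
  ],
)

```text
clock: 2.2
position: [0.6206, -0.0432, 0.2143]
ee_rot: [-0.005, -0.021, 1.0, 0.001]
contact_force: [-0.1, 0.4, 0.7]
width: -0.0
gripper_force: 0.0
```

```bash
python3 - <<'E'
from h import *
b=manip.get_image("top")[:,:,::-1];a=manip.get_image("scene")[:,:,::-1]
cv2.imwrite("pics/c1.png",np.hstack([cv2.resize(b[60:260,150:370],(400,364)),cv2.resize(a[100:300,200:400],(364,364))]))
s=manip.get_state();print(s["position"],s["ee_rot"],s["clock"])
E
```

```text
[ 0.62419986 -0.04388887  0.21973575] [-1.03859133e-04 -2.10610265e-02  9.99778169e-01  1.85699838e-04] 2.3
```

View pics/c1.png

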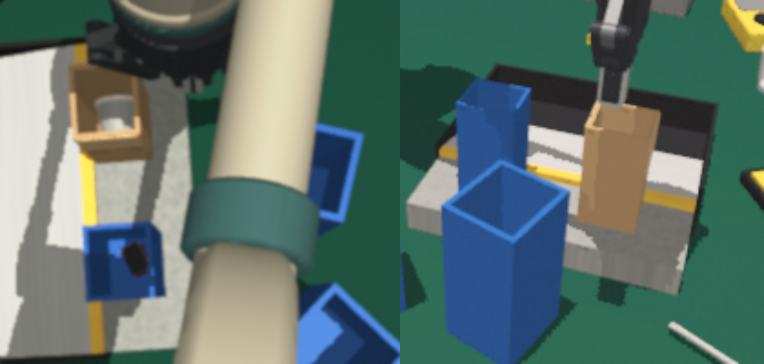

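The carton is still upright at crop (110,110), and the closed fingers hang just behind and above its back face. The corridor behind it is clear, so I descend.

Emit:
move_arm(
  deltas=[
    [[0,0,0.06,0,1],[0,0,0.118,0,1],[0,0,0.118,0,1],[0,0,0.118,0,1],[0,0.012,0.118,0,1],[0,0.018,0.118,0,1],[0,0.018,0.118,0,1]],
  ],
)

```text
clock: 3.0
position: [0.6249, -0.0291, 0.1272]
ee_rot: [0.002, -0.021, 1.0, -0.0]
contact_force: [-0.9, 0.4, 0.1]
width: -0.0
gripper_force: 0.0
```

Emit:
move_arm(
  deltas=[
    [[0,0.006,0,0,1],[0,0.012,0,0,1],[0,0.018,0,0,1],[0,0.024,0,0,1],[0,0.03,0,0,1],[0,0.036,0,0,1],[0,0.042,0,0,1],[0,0.048,0,0,1],[0,0.054,0,0,1],[0,0.06,0,0,1]],
  ],
)

```text
clock: 4.0
position: [0.6223, 0.018, 0.1258]
ee_rot: [0.001, -0.021, 1.0, -0.0]
contact_force: [0.7, -0.8, 1.9]
width: -0.0
gripper_force: 0.9
```

```bash
python3 - <<'E'
from h import *
a=manip.get_image("scene")[:,:,::-1]
cv2.imwrite("pics/c2.png",cv2.resize(a[100:300,200:400],(400,400)))
s=manip.get_state();print(s["position"],s["contact_force"],s["clock"])
E
```

```text
[0.62193941 0.01905877 0.12538153] [-1.07545791 -0.58341988  1.79810417] 4.05
```

View pics/c2.png

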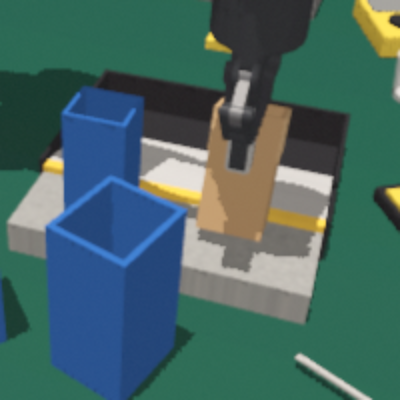

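The carton (crop 245,170) is tilting over the stop with the fingers on its back face, and the bin at (100,150) hasn't moved. I keep pushing.

Emit:
move_arm(
  deltas=[
    [[0,0.006,0,0,1],[0,0.012,0,0,1],[0,0.018,0,0,1],[0,0.024,0,0,1],[0,0.03,0,0,1],[0,0.036,0,0,1],[0,0.042,0,0,1],[0,0.048,0,0,1],[0,0.048,0,0,1],[0,0.048,0,0,1]],
  ],
)

```text
clock: 5.05
position: [0.6201, 0.0563, 0.1249]
ee_rot: [0.0, -0.021, 1.0, -0.0]
contact_force: [0.0, -0.0, -0.3]
width: 0.0003
gripper_force: 0.0
```

```bash
python3 - <<'E'
from h import *
b=manip.get_image("top")[:,:,::-1];a=manip.get_image("scene")[:,:,::-1]
cv2.imwrite("pics/c3.png",np.hstack([cv2.resize(b[60:280,60:300],(400,367)),cv2.resize(a[100:300,200:400],(367,367))]))
s=manip.get_state();print(s["position"],s["contact_force"],s["clock"])
E
```

```text
[0.62015465 0.05609257 0.12494256] [-0.702091   -0.47518547  0.3257038 ] 5.15
```

View pics/c3.png

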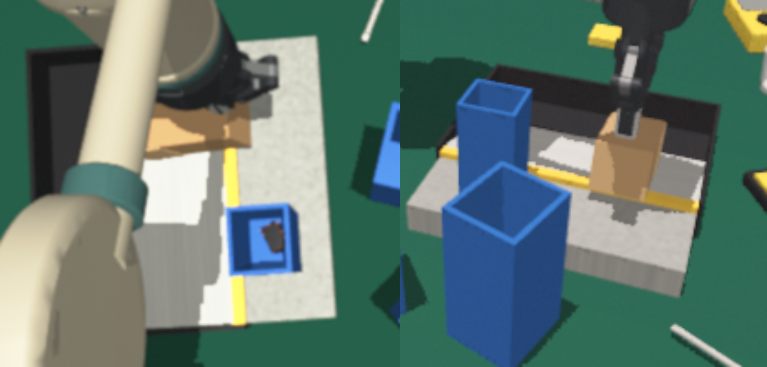

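The carton has tipped over and lies on the ramp, and the fingers are free. Now I retreat up and to the side.

Emit:
move_arm(
  deltas=[
    [[0,0,-0.1,0,1],[0,0,-0.2,0,1],[0,0,-0.22,0,1],[0,0,-0.22,0,1],[0.3,-0.35,-0.22,0,1],[0.3,-0.35,-0.22,0,1],[0.3,-0.35,-0.22,0,1],[0.3,-0.35,-0.22,0,1],[0.3,-0.35,-0.22,0,1],[0.3,-0.35,-0.22,0,1],[0.3,-0.35,-0.22,0,1],[0.3,-0.35,-0.22,0,1]],
  ],
)

```text
clock: 6.35
position: [0.3891, -0.2364, 0.3012]
ee_rot: [-0.001, -0.019, 1.0, -0.001]
contact_force: [0.6, 1.0, -0.0]
width: 0.0001
gripper_force: 0.0
```

```bash
python3 - <<'E'
from h import *
b=manip.get_image("top")[:,:,::-1];a=manip.get_image("scene")[:,:,::-1]
cv2.imwrite("pics/c4.png",np.hstack([cv2.resize(b[60:280,60:300],(400,367)),cv2.resize(a[100:300,200:400],(367,367))]))
s=manip.get_state();print(s["position"],s["contact_force"],s["clock"])
E
```

```text
[ 0.39020514 -0.23558737  0.30108864] [0.91672585 0.67001644 0.03315041] 6.45
```

View pics/c4.png

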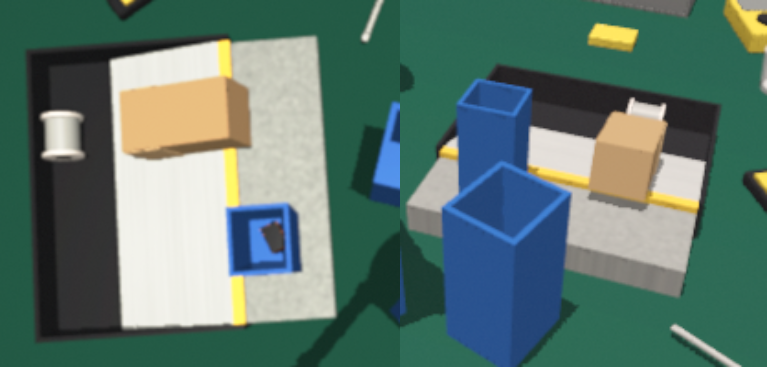

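The reel sits in the trough at crop (62,135), the carton lies on its side on the ramp (180,115), and the bin stands where it was (262,240). One brief hold to confirm that nothing is still moving, then I hand in.

Emit:
move_arm(
  deltas=[
    [[0,0,0,0,1],[0,0,0,0,1],[0,0,0,0,1],[0,0,0,0,1],[0,0,0,0,1],[0,0,0,0,1],[0,0,0,0,1],[0,0,0,0,1]],
  ],
)

```text
clock: 7.25
position: [0.392, -0.2335, 0.3009]
ee_rot: [0.0, -0.021, 1.0, 0.0]
contact_force: [0.2, 0.4, 0.5]
width: 0.0002
gripper_force: 0.0
```

```bash
python3 - <<'E'
from h import *
f=lambda:manip.get_image("top")[60:280,60:240].astype(int)
a=f()
for _ in range(8): b=f()
d=abs(a-b).max(2);n=int((d>40).sum());print(n)
if n<10: print(manip.sign_off())
E
```

```text
0
the job is handed in; nothing more can be done
None
```

The job is handed in: the carton tipped over the stop and lies on its side on the ramp, the reel rolled into the black trough, and the blue bin still stands where it was; the robot's clock read under 8 s.

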